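# Open the writing flap of the drop-front letter bureau on the console

### The job

Open the little letter bureau for writing: with its flap still shut, pull both slide-out supports all the way out by their knobs, then squeeze the two spring buttons of the catch on top of the flap together, swing the flap out and lower it gently, never letting it drop or pressing it down hard, until it rests level on both supports. Let go, and leave the ornaments where they stand.

Things in the scene. Friction and masses are not known exactly. Their poses are not given: they have to be found in the camera images.
- bureau: Dark wooden table-top letter bureau, fixed, 340 wide (y), 200 deep (x), 264 high. Origin on the table under the middle of the flap's hinge line; x points into the bureau (its front looks along -x, to the user), y to the user's left, z up. Below the flap is a base 104 high, its front 16 behind the shut flap's outer face. The flap rises 160 straight above the supports' knobs.
- support_left_knob (a point): Centre of the left (y = +135 in the bureau's frame) support's brass knob: round head, diameter 20, 12 long, axis along the bureau's x, 81 above the table, 22 in front of the base, only 6 in front of the shut flap's face: no room for an upright gripper. Lean the tool back to the user 25 to 40 degrees and take the knob near the fingertips, a finger to its left and right.
- support_right_knob (a point): The same for the right support, at y = -135 in the bureau's frame.
- support_left (a joint): How far the left support is pulled out to the user (along the bureau's -x), m: 0 home, 0.115 at its firm end stop; starts 0 to 0.005. It is a wooden bar 20 wide, 46 high, 160 long, its top level with the hinge. It slides with about 4 N of friction plus 8 N per m/s and stays where it is left. Under 0.11 it is not all the way out.
- support_right (a joint): The same for the right support.
- flap_hinge (a point): Middle of the flap's hinge line, which runs along the bureau's y, 104 above the table, in the plane of the closed flap's outer face.
- flap (a joint): Opening angle of the flap, rad: 0 shut (upright), 1.571 level on the supports. A board 340 wide, 160 high, 14 thick, about 0.5 kg, hinged along its lower edge; its top edge swings to the user and down. A moulding along its top (26 high) juts 20 out of its outer face, over the knobs. The hinge is nearly free: unheld the flap falls, and without the supports it falls past level (to 2.0).
- flap_catch (a point): Midpoint between the catch's two buttons; moves with the flap, 185 from the hinge line and 7 in from the outer face (289 above the table when shut, 111 when level). Brass housing 36 wide (y), 22 thick, 44 high on the middle of the flap's top edge; a round-domed button, diameter 18, on its left and right end, 25 above the flap's edge; tips 58 apart, 44 when pressed in.
- button_left (a joint): How far the left button is pressed in to the middle, m: 0 out, 0.007 fully in (6 to 13 N: grip with 20 N or more). Each button's hook sits behind a brass post on the bureau's top and is clear beyond about 0.005; both must be clear while the flap comes forward the first 0.1 rad. Pinched left and right, the round domes let the flap swing in the fingers while the tool keeps its attitude.
- button_right (a joint): The same for the right button.
- lighter: Ornament: closed stainless steel lighter with hinged cap, standing, 16 x 40 x 60 high, in front of the bureau's base between the two supports. Origin: middle of its underside. The level flap passes 44 above it.
- ring_dish: Ornament: pearl-white round ceramic dish, diameter 100, 24 high, on the bureau's top. Origin: middle of its underside.
- pearl_box: Ornament: closed mother-of-pearl box, 78 x 98 x 44 high, on the bureau's top. Origin: middle of its underside.
- quartz: Ornament: rose quartz sphere, diameter 74, on a low brass ring, 78 high in all, beside the bureau. Origin: middle of its underside.
- cloche: Ornament: glass cloche on a round wooden base, diameter 164, 273 high, left or right of the bureau. Origin: middle of its underside.
- vase: Ornament: pearl-white vase, diameter 104, 180 high, on the other side. Origin: middle of its underside.
- candle: Ornament: candle jar of amber glass with brass lid, diameter 74, 82 high. Origin: middle of its underside.
- perfume: Ornament: square glass perfume bottle with brass cap, 45 x 60 x 103 high. Origin: middle of its underside.

How it is judged:
By the outcome, as a careful person would: the job done as asked, in the order asked, and still so for the second after the job is handed in, with the robot touching nothing.
It also fails if it takes over 64 s, if anything falls off the work surface, if the arm or the gripper's body presses on something with over 40 N, if the wrist force passes 120 N, or if a joint passes its speed limit or range.

### The arm

A 6-joint arm with a two-finger parallel gripper is mounted at the origin on the work surface. World frame = base frame: x ahead of the robot, y to its left, z up, the work surface at z = 0. Lengths are in m, angles in rad, forces in N, time in s.
With the tool pointing down it reaches from about 0.325 to 0.925 m from the base axis. Payload 3.1 kg.
Tool frame: the origin (TCP) lies midway between the tips of the shut fingers; the grasp point (between the pads) lies 19 mm behind it; z points along the fingers, y is the line along which they close (so a half turn about z gives the same grasp; the last joint's range is limited). The gripper opens to 85 mm and grips with 20 to 120 N. Pads are 22 mm wide; open, the fingers measure 114 mm over their backs; the gripper's body (76 mm by 85 mm) begins 54 mm behind the grasp point. The pads swing forward as they close: fully open they stand 13 mm farther back than shut.
Start: joints at [1.153, 0.217, 1.613, -0, 1.311, -0.112], TCP at [0.188, 0.596, 0.231] pointing down, gripper open.
Joint ranges: [-2.75, 2.75], [-0.78, 2.1], [0.31, 2.55], [-1.13, 4.27], [0.13, 2.63], [-2.58, 2.58]. Speed limits (rad/s): [2.79, 2.79, 3.14, 3.14, 3.14, 3.14].

### API

Orientations are given as a unit quaternion [w, x, y, z].
In Python, from rig import env gives the robot as it stands. The module is installed in compiled form; this text tells all that it offers.
- The arm moves only by the shell command python3 -m inch 'ROWS' [FORCE]. ROWS is JSON, a list of rows, each a list of 3 entries, a list of its own where there are three numbers: the shift along the tool's x, y, z in m, then the turn, a rotation vector about the tool's x, y, z in degrees, then the finger opening in m, from 0 to 0.0854. In form: [[[tx, ty, tz], [wx, wy, wz], gripper], ...]. A call has 1 to 20 rows; each row is the pose to reach, as a shift and turn from the pose commanded when the call began, along the tool's axes at that moment; what a row does not reach only later rows make up. A row lasts 1/10 s, in which the tool goes at most 50 mm and 8.59 degrees, less where a joint would pass 70% of its speed; a pose out of reach is approached as far as the arm can. A call with a gripper value outside its range is refused whole. The fingers move at their own pace and stop on an object; FORCE is the grip in N (left out, the last holds). Time passes only in rows, so rows that repeat a pose let the fingers close. It gives the time, the measured TCP pose, the force and the opening at its end, in the units of the state.
- env.sense(): the state, without advancing time (a new reading comes with each control period).
- env.snapshot(name): name is "scene" or "top" or "wrist"; returns the picture (420x560x3 uint8, blue, green, red); there is no depth.
- env.get_calibration(name): a dict with "mtx" (3x3 intrinsics, pixels), "eye" and "attitude" of the camera in the world; the wrist camera has in their place "T_tool_cam" (4x4, takes a point from camera to tool coordinates, whose origin is the TCP and whose axes are the flange's). Camera axes: x right, y down, z forward; pixel columns grow to the right and rows downward; lengths in m; the calibration is good to about 2 mm. A picture is of the moment at which its call begins: read the wrist's pose just before it. get_calibration takes no time and is no camera call.
- env.hand_in(): hands the job in, once; it reports no verdict.
The state is a dict: "time_s": time; "qpos": joint angles; "joint_vel": joint speeds; "effort": joint torques, N m; "ee_pos": TCP position; "orientation": TCP orientation; "contact_force": force on the tool from outside, world axes, zero at the start; "ft_torque": the same for the moment, N m; "grip_width": opening from 0.0 (shut) to 1.0 (fully open).
Only numpy, scipy, OpenCV 4.12 (cv2) and the standard library are available. Lean on these libraries where they do the work, as an engineer would, in place of code of your own. Each camera call takes 0.05 s, during which the arm holds its last target. There are 200 camera calls.

## Working session

There is one attempt and no reset: what is moved stays moved. The work goes in short steps, Python scripts to look and compute and a shell command to move; the robot and the scene stay as the last step left them, time stands still between calls to the robot, and variables do not carry over. Pictures are saved under pics/ and viewed, on a budget of 10 in all, crops included, one or two more only if the job needs it, and the job is handed in when it is done.

```bash
mkdir -p pics; python3 - <<'E'
from rig import env
import cv2
s=env.sense(); print(s)
for n in("scene","top"):
    c=env.get_calibration(n); print(n,c)
    cv2.imwrite(f"pics/{n}0.png",cv2.resize(env.snapshot(n),(800,600),interpolation=cv2.INTER_CUBIC))
print(env.get_calibration("wrist"))
E
```

```text
{'time_s': 0.0, 'qpos': array([ 1.15283704e+00,  2.17763614e-01,  1.61493461e+00,  3.30828579e-05,
        1.31129028e+00, -1.12208666e-01]), 'joint_vel': array([-1.57597219e-03, -9.61273054e-05,  1.42662546e-04, -7.57814377e-04,
        6.95784503e-04, -1.13026808e-03]), 'effort': array([ 9.50629837e-04, -3.96846879e+01, -3.03857946e+01, -1.04747221e-04,
        9.51724331e-03, -1.86586789e-05]), 'ee_pos': array([0.18777314, 0.59527332, 0.22996215]), 'orientation': array([-3.29268919e-04,  1.52284639e-01,  9.88335952e-01, -1.15189469e-03]), 'contact_force': array([-0.41668982,  0.13989925,  0.61368313]), 'ft_torque': array([-0.08029504, -0.0361074 ,  0.01477642]), 'grip_width': 0.9969286233520916}
scene {'mtx': array([[438.08610936,   0.        , 276.79470227],
       [  0.        , 438.08610936, 209.27881868],
       [  0.        ,   0.        ,   1.        ]]), 'eye': array([ 0.19706212, -0.05550016,  1.41088884]), 'attitude': array([-0.12128007,  0.75265696, -0.63890015,  0.10298178])}
top {'mtx': array([[395.30060681,   0.        , 277.6885137 ],
       [  0.        , 395.30060681, 213.45701142],
       [  0.        ,   0.        ,   1.        ]]), 'eye': array([4.54172653e-01, 2.07628552e-04, 1.17421780e+00]), 'attitude': array([-0.05370484,  0.71075785, -0.69967094,  0.04898619])}
{'mtx': array([[325.9045102 ,   0.        , 282.13662987],
       [  0.        , 325.9045102 , 208.78150256],
       [  0.        ,   0.        ,   1.        ]]), 'T_tool_cam': array([[-2.86824194e-04, -9.64436203e-01, -2.64315586e-01,
         6.57873197e-02],
       [ 9.99999852e-01, -3.98781720e-04,  3.69919073e-04,
         1.14030725e-04],
       [-4.62167570e-04, -2.64315440e-01,  9.64436174e-01,
        -1.43563930e-01],
       [ 0.00000000e+00,  0.00000000e+00,  0.00000000e+00,
         1.00000000e+00]])}
```

View pics/scene0.png

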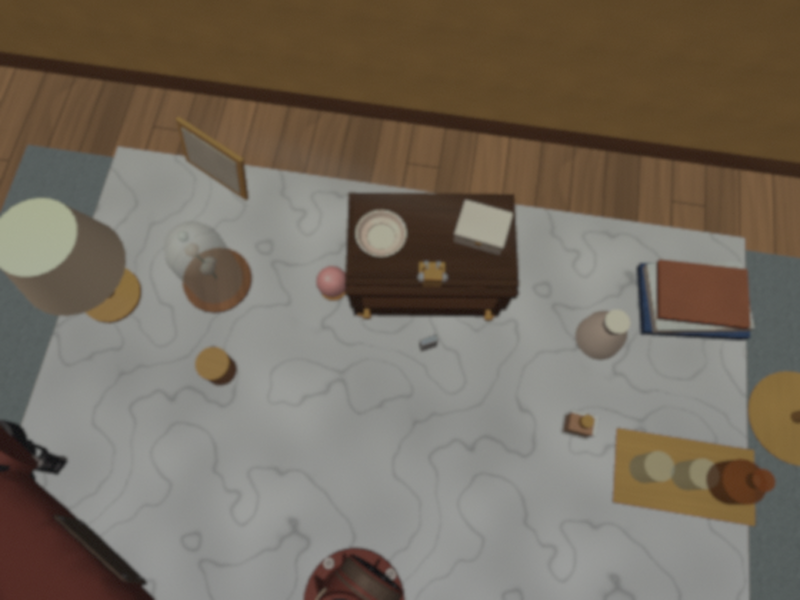

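View pics/top0.png

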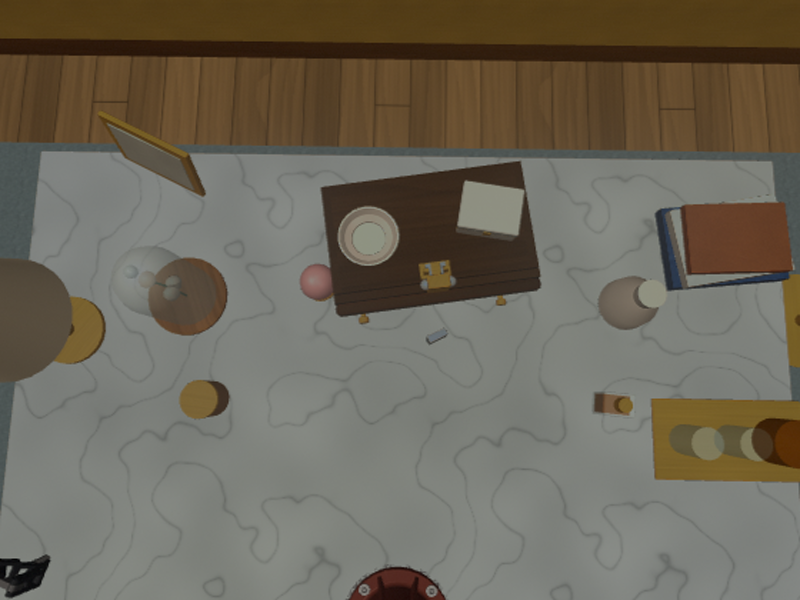

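Both views show the bureau. In the top view the knobs are near (363,319) and (501,300), and the catch is near (436,277). In the scene view the knobs are near (367,313) and (488,314). I'll enlarge crops for accuracy.

```bash
python3 - <<'E'
from rig import env
import cv2,numpy as np
a=env.snapshot("top")[170:235,220:385]; b=env.snapshot("scene")[170:235,225:390]
f=lambda i:cv2.resize(i,None,fx=4.8,fy=4.5,interpolation=cv2.INTER_CUBIC)
cv2.imwrite("pics/c1.png",np.vstack([f(a),f(b)]))
E
cat > h.py <<'E'
import numpy as np
from scipy.spatial.transform import Rotation as R
from rig import env
def rot(q): return R.from_quat([q[1],q[2],q[3],q[0]])
def ray(n,u,v,ee=None):
    c=env.get_calibration(n); d=np.linalg.inv(c["mtx"])@[u,v,1]
    if n=="wrist":
        p,q=ee; T=c["T_tool_cam"]; r=rot(q)
        return p+r.apply(T[:3,3]), r.apply(T[:3,:3]@d)
    return np.array(c["eye"]), rot(c["attitude"]).apply(d)
def atz(n,u,v,z,ee=None):
    e,d=ray(n,u,v,ee); return e+d*(z-e[2])/d[2]
def tri(rs):
    A=0;b=0
    for e,d in rs:
        d=d/np.linalg.norm(d);P=np.eye(3)-np.outer(d,d);A=A+P;b=b+P@e
    return np.linalg.solve(A,b)
E
```

```text
(no output)
```

View pics/c1.png

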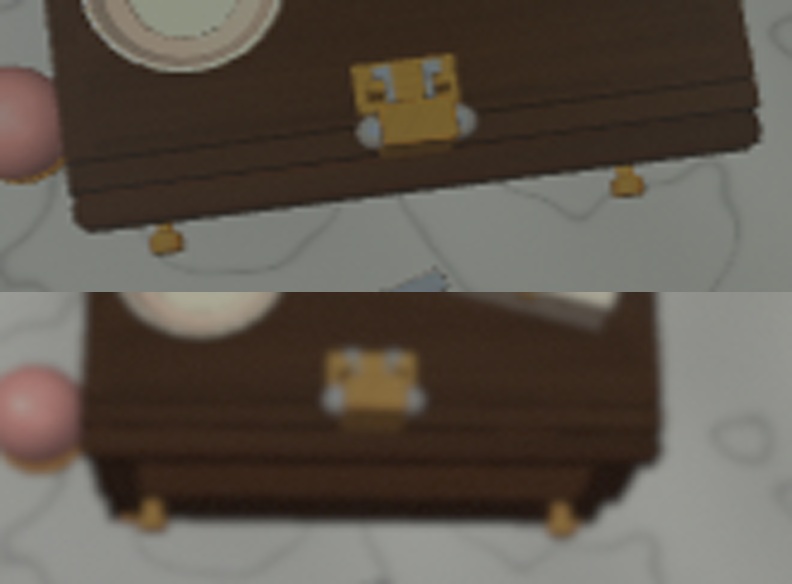

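```bash
python3 - <<'E'
from h import *
T=lambda x,y:(220+x/4.8-.4,170+y/4.5-.4); S=lambda x,y:(225+x/4.8-.4,170+(y-292.5)/4.5-.4)
P={}
for k,t,s,z in[("L",(166,240),(152,514),.081),("R",(628,183),(561,518),.081),("bl",(369,132),(333,399),.289),("br",(465,120),(417,399),.289)]:
    print(k,atz("top",*T(*t),z),atz("scene",*S(*s),z),tri([ray("top",*T(*t)),ray("scene",*S(*s))]))
    P[k]=atz("top",*T(*t),z)
    P[k+'s']=atz("scene",*S(*s),z)
for s in('','s'):
    d=P['L'+s]-P['R'+s]; print(np.linalg.norm(d),np.degrees(np.arctan2(-d[0],d[1])),(P['L'+s]+P['R'+s])/2, (P['bl'+s]+P['br'+s])/2)
# shapes: bureau top corners z=.264
for n,u in(("top",[(322,187),(521,162)]),):
    q=[atz(n,a*.7,b*.7,.264) for a,b in u];d=q[0]-q[1];print(q,np.linalg.norm(d),np.degrees(np.arctan2(-d[0],d[1])))
for nm,a,b,z in(("lighter",437,336,.06),("quartz",318,282,.04),("cloche base",188,296,.02),("vase",630,303,.1),("candle",204,399,.08)): print(nm,atz("top",a*.7,b*.7,z))
E
```

```text
L [0.58646175 0.07387262 0.081     ] [0.58922725 0.07502702 0.081     ] [0.584407   0.07308193 0.09752445]
R [ 0.62627285 -0.19437376  0.081     ] [ 0.63023059 -0.19223582  0.081     ] [ 0.62236031 -0.1898775   0.10540051]
bl [ 0.61775134 -0.03501426  0.289     ] [ 0.61644474 -0.03407142  0.289     ] [ 0.61842367 -0.03458998  0.2842739 ]
br [ 0.62460746 -0.08047113  0.289     ] [ 0.62420578 -0.08122059  0.289     ] [ 0.62533914 -0.08103363  0.28573287]
0.2711845119433591 8.441785912293925 [ 0.6063673  -0.06025057  0.081     ] [ 0.6211794 -0.0577427  0.289    ]
0.2703899071196214 8.722281734384298 [ 0.60972892 -0.0586044   0.081     ] [ 0.62032526 -0.05764601  0.289     ]
[array([0.7858704, 0.1362162, 0.264    ]), array([ 0.83463433, -0.19868504,  0.264     ])] 0.3384328013263601 8.284440832849302
lighter [ 0.55637089 -0.07170255  0.06      ]
quartz [0.66505527 0.17072222 0.04      ]
cloche base [0.63518208 0.44256571 0.02      ]
vase [ 0.62198188 -0.43895239  0.1       ]
candle [0.42658955 0.37492211 0.08      ]
```

```bash
cat >> h.py <<'E'
import json,os
H=np.array([.6141,-.0587,0.]); YAW=np.radians(8.44)
if os.path.exists("hinge.json"): _=json.load(open("hinge.json")); H=np.array([_[0],_[1],0.]); YAW=np.radians(_[2])
B=R.from_euler('z',YAW)
def b2w(p): return H+B.apply(p)
def w2b(p): return B.inv().apply(np.asarray(p)-H)
def att(lean):   # tool leaning back to user by lean deg, fingers closing along bureau y
    s,c=np.sin(np.radians(lean)),np.cos(np.radians(lean))
    return B*R.from_matrix(np.array([[-c,0,-s],[0,1,0],[s,0,c]]).T*1.0 if 0 else np.column_stack([[-c,0,-s],[0,1,0],[s,0,-c]]))
def go(pb,lean):
    s=env.sense(); r=rot(s["orientation"])
    sh=r.inv().apply(b2w(pb)-s["ee_pos"]); w=np.degrees((r.inv()*att(lean)).as_rotvec())
    print("shift",np.round(sh,4).tolist(),"turn",np.round(w,2).tolist())
def st():
    s=env.sense(); z=rot(s["orientation"]).as_matrix()[:,2]
    print("t",s["time_s"],"b",np.round(w2b(s["ee_pos"]),4),"F_b",np.round(B.inv().apply(s["contact_force"]),1),"grip mm",round(s["grip_width"]*85.4,1),"err deg@lean35",np.round(np.degrees((rot(s["orientation"]).inv()*att(35)).as_rotvec()),1))
E
python3 - <<'E'
from h import *
s=np.sin(np.radians(35));c=np.cos(np.radians(35))
g=np.array([-.008+.010*s,.135,.081-.010*c]); print(g, b2w(g)); go(g-.08*np.array([s,0,-c]),35)
E
```

```text
[-0.00226424  0.135       0.07280848] [0.59204585 0.07450563 0.07280848]
shift [-0.501, -0.3952, 0.0926] turn [-8.01, -34.42, -25.12]
```

```bash
python3 -m inch '[[[-0.25,-0.2,0.03],[-4,-17,-12.5],0.05],[[-0.25,-0.2,0.03],[-4,-17,-12.5],0.05],[[-0.25,-0.2,0.03],[-4,-17,-12.5],0.05],[[-0.25,-0.2,0.03],[-4,-17,-12.5],0.05],[[-0.25,-0.2,0.03],[-4,-17,-12.5],0.05],[[-0.25,-0.2,0.03],[-4,-17,-12.5],0.05],[[-0.25,-0.2,0.03],[-4,-17,-12.5],0.05],[[-0.501,-0.395,0.0926],[-8,-34.4,-25.1],0.05],[[-0.501,-0.395,0.0926],[-8,-34.4,-25.1],0.05],[[-0.501,-0.395,0.0926],[-8,-34.4,-25.1],0.05],[[-0.501,-0.395,0.0926],[-8,-34.4,-25.1],0.05],[[-0.501,-0.395,0.0926],[-8,-34.4,-25.1],0.05],[[-0.501,-0.395,0.0926],[-8,-34.4,-25.1],0.05],[[-0.501,-0.395,0.0926],[-8,-34.4,-25.1],0.05],[[-0.501,-0.395,0.0926],[-8,-34.4,-25.1],0.05],[[-0.501,-0.395,0.0926],[-8,-34.4,-25.1],0.05],[[-0.501,-0.395,0.0926],[-8,-34.4,-25.1],0.05]]' 40
python3 - <<'E'
from h import *
import cv2
st()
s=env.sense(); cv2.imwrite("pics/w1.png",cv2.resize(env.snapshot("wrist"),(800,600),interpolation=cv2.INTER_CUBIC))
np.savez("w1.npz",p=s["ee_pos"],q=s["orientation"])
M=env.get_calibration("wrist")
for nm,pb in(("knob",[-.006,.135,.081]),("knob5",[-.011,.135,.081])):
    T=M["T_tool_cam"]; t=rot(s["orientation"]).inv().apply(b2w(pb)-s["ee_pos"]); c=T[:3,:3].T@(t-T[:3,3]); u=M["mtx"]@c/c[2]; print(nm,u[:2]/.7)
E
```

```text
time_s: 1.9
ee_pos: [0.5461, 0.0693, 0.1382]
orientation: [0.299, -0.07, 0.951, 0.023]
contact_force: [-0.2, 0.1, 0.1]
grip_width: 0.585
t 1.9 b [-0.0485  0.1366  0.1382] F_b [-0.1  0.1  0.1] grip mm 50.0 err deg@lean35 [ 0.1 -0.1 -0. ]
knob [400.16159424 315.79751076]
knob5 [400.11461697 309.35814775]
```

View pics/w1.png

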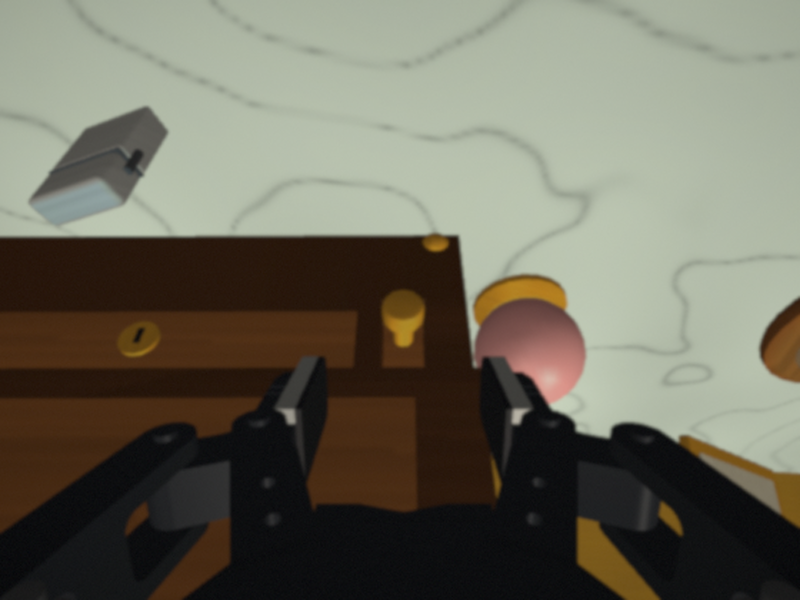

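The wrist view shows the left knob head at (403,309), 3–7 px from where I predicted it, so the model is good to a few mm. The fingers straddle it, so I'm going in.

```bash
python3 -m inch '[[[0.001,0,0.04],[0,0,0],0.045],[[0.001,0,0.06],[0,0,0],0.045],[[0.001,0,0.07],[0,0,0],0.045],[[0.001,0,0.079],[0,0,0],0.045],[[0.001,0,0.079],[0,0,0],0.045],[[0.001,0,0.079],[0,0,0],0.01],[[0.001,0,0.079],[0,0,0],0.01],[[0.001,0,0.079],[0,0,0],0.01],[[0.001,0,0.079],[0,0,0],0.01],[[0.001,0,0.079],[0,0,0],0.01],[[0.001,0,0.079],[0,0,0],0.01]]' 40
python3 - <<'E'
from h import *
st()
E
```

```text
time_s: 3.05
ee_pos: [0.591, 0.0757, 0.0743]
orientation: [0.3, -0.07, 0.951, 0.023]
contact_force: [-3.2, 4.2, 7.4]
grip_width: 0.209
t 3.05 b [-0.0031  0.1364  0.0743] F_b [-2.6  4.6  7.4] grip mm 17.9 err deg@lean35 [ 0.1  0.1 -0. ]
```

```bash
python3 -m inch '[[[0.008,0,-0.0057],[0,0,0],0.01],[[0.016,0,-0.0115],[0,0,0],0.01],[[0.025,0,-0.0172],[0,0,0],0.01],[[0.033,0,-0.023],[0,0,0],0.01],[[0.041,0,-0.0287],[0,0,0],0.01],[[0.049,0,-0.0344],[0,0,0],0.01],[[0.049,0,-0.0344],[0,0,0],0.01]]' 50
python3 - <<'E'
from h import *
st()
E
```

```text
time_s: 3.75
ee_pos: [0.5316, 0.0667, 0.0743]
orientation: [0.301, -0.07, 0.951, 0.023]
contact_force: [-4.6, 3.3, 7.0]
grip_width: 0.207
t 3.75 b [-0.0632  0.1361  0.0743] F_b [-4.1  4.   7. ] grip mm 17.7 err deg@lean35 [ 0.1  0.1 -0.1]
```

```bash
python3 -m inch '[[[0.008,0,-0.0057],[0,0,0],0.01],[[0.016,0,-0.0115],[0,0,0],0.01],[[0.025,0,-0.0172],[0,0,0],0.01],[[0.033,0,-0.023],[0,0,0],0.01],[[0.041,0,-0.0287],[0,0,0],0.01],[[0.044,0,-0.0309],[0,0,0],0.01],[[0.044,0,-0.0309],[0,0,0],0.01]]' 50
python3 - <<'E'
from h import *
import cv2
st()
cv2.imwrite("pics/t1.png",cv2.resize(np.hstack([env.snapshot("top")[150:300,200:400],env.snapshot("scene")[150:300,200:400]]),(800,300),interpolation=cv2.INTER_CUBIC))
E
```

```text
time_s: 4.45
ee_pos: [0.4804, 0.0588, 0.0747]
orientation: [0.301, -0.069, 0.951, 0.023]
contact_force: [21.9, 11.4, -21.5]
grip_width: 0.206
t 4.45 b [-0.115   0.1358  0.0747] F_b [ 23.3   8.  -21.5] grip mm 17.6 err deg@lean35 [ 0.   0.2 -0.2]
```

View pics/t1.png

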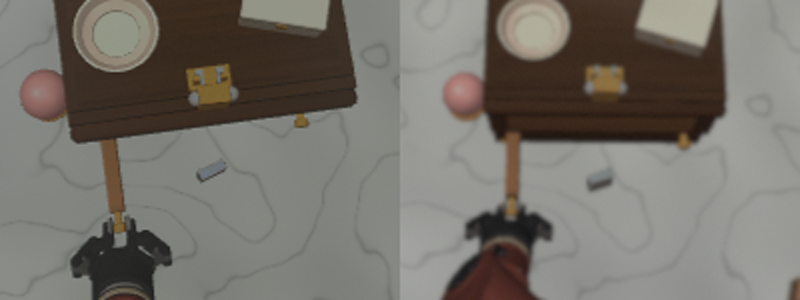

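The left support is out. The arm felt the stop at 23 N after 112 mm of travel, from a start about 3 mm out. Next I release and move to the right knob.

```bash
python3 -m inch '[[[-0.0015,0,0.001],[0,0,0],0.01],[[-0.0015,0,0.001],[0,0,0],0.045],[[-0.0015,0,0.001],[0,0,0],0.045],[[-0.0015,0,0.001],[0,0,0],0.045],[[0,0,-0.03],[0,0,0],0.045],[[0,0,-0.08],[0,0,0],0.045],[[0,0,-0.08],[0,0,0],0.045],[[0,-0.05,-0.08],[0,0,0],0.045],[[0,-0.1,-0.08],[0,0,0],0.045],[[-0.03,-0.15,-0.06],[0,0,0],0.045],[[-0.06,-0.2,-0.04],[0,0,0],0.045],[[-0.09,-0.25,-0.017],[0,0,0],0.045],[[-0.09,-0.27,-0.017],[0,0,0],0.045],[[-0.09,-0.27,-0.017],[0,0,0],0.045],[[-0.09,-0.27,-0.017],[0,0,0],0.045]]' 40
python3 - <<'E'
from h import *
import cv2
st()
s=env.sense(); cv2.imwrite("pics/w2.png",cv2.resize(env.snapshot("wrist"),(800,600),interpolation=cv2.INTER_CUBIC))
M=env.get_calibration("wrist")
for nm,pb in(("knob",[-.006,-.135,.081]),("knob5",[-.011,-.135,.081])):
    T=M["T_tool_cam"]; t=rot(s["orientation"]).inv().apply(b2w(pb)-s["ee_pos"]); c=T[:3,:3].T@(t-T[:3,3]); u=M["mtx"]@c/c[2]; print(nm,u[:2]/.7)
E
```

```text
time_s: 6.05
ee_pos: [0.5993, -0.1772, 0.1591]
orientation: [0.274, -0.048, 0.961, 0.005]
contact_force: [-0.4, 0.3, -0.1]
grip_width: 0.528
t 6.05 b [-0.032  -0.115   0.1591] F_b [-0.4  0.3 -0.1] grip mm 45.1 err deg@lean35 [-2.5 -3.2 -2. ]
knob [368.49484828 270.23806403]
knob5 [367.38565964 262.7347987 ]
```

View pics/w2.png

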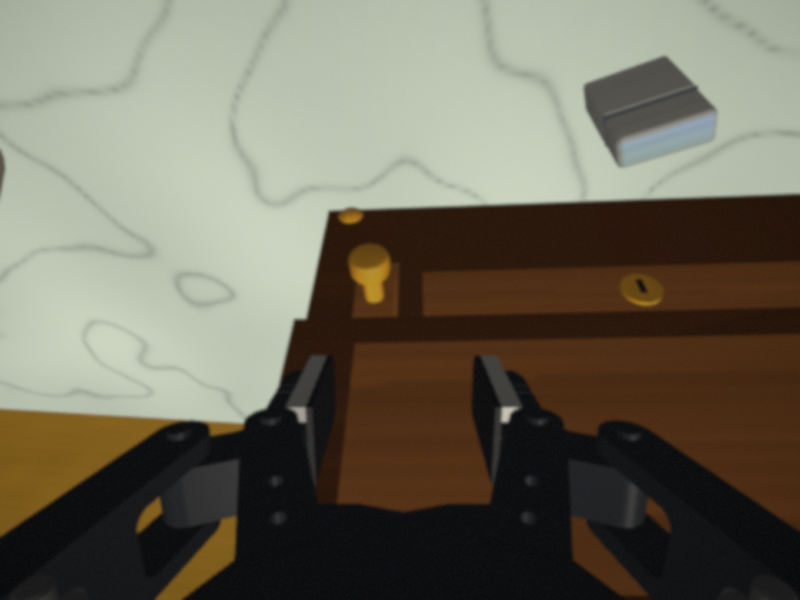

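The right knob head is at (370,262), within 3 mm of the prediction. The pose wasn't fully reached, so I'm checking the joints.

```bash
python3 - <<'E'
from h import *
s=env.sense(); print(np.round(s["qpos"],3),np.round(s["joint_vel"],3))
g=np.array([-.009+.0057,-.1345,.073]); z=np.array([.574,0,-.819])
for L in(35,28): go(g-.08*z,L)
E
```

```text
[-0.552  0.043  2.05   0.527  0.652 -2.581] [ 0.02  -0.054  0.077  0.016  0.031 -0.001]
shift [0.0233, -0.0202, 0.0089] turn [-2.44, -3.35, -2.02]
shift [0.0233, -0.0202, 0.0089] turn [-2.32, 3.65, -2.16]
```

Joint 6 is at its limit. I'll back off along the tool axis and spin it half a turn, which is the same grasp.

```bash
python3 -m inch '[[[0,0,-0.05],[0,0,0],0.045],[[0,0,-0.1],[0,0,0],0.045],[[0,0,-0.14],[0,0,0],0.045],[[0,0,-0.14],[0,0,90],0.045],[[0,0,-0.14],[0,0,90],0.045],[[0,0,-0.14],[0,0,90],0.045],[[0,0,-0.14],[0,0,90],0.045],[[0,0,-0.14],[0,0,90],0.045],[[0,0,-0.14],[0,0,90],0.045],[[0,0,-0.14],[0,0,90],0.045],[[0,0,-0.14],[0,0,90],0.045],[[0,0,-0.14],[0,0,90],0.045],[[0,0,-0.14],[0,0,90],0.045],[[0,0,-0.14],[0,0,90],0.045],[[0,0,-0.14],[0,0,90],0.045],[[0,0,-0.14],[0,0,90],0.045]]'
sed -i 's/^def go(pb,lean):/def go(pb,lean,flip=0):/; s/(r.inv()\*att(lean))/(r.inv()*att(lean)*R.from_euler("z",180*flip,degrees=True))/' h.py
python3 - <<'E'
from h import *
s=env.sense(); print(np.round(s["qpos"],3)); st()
z=np.array([np.sin(np.radians(40)),0,-np.cos(np.radians(40))]); g=np.array([-.009,-.1345,.081])+.009*z
go(g-.08*z,40,1); go(g-.14*z,40,1)
E
```

```text
time_s: 7.7
ee_pos: [0.5229, -0.1787, 0.2768]
orientation: [0.188, 0.644, 0.714, 0.197]
contact_force: [0.6, 0.4, 0.2]
grip_width: 0.526
[-0.654 -0.27   2.089  0.447  0.942 -0.954]
t 7.7 b [-0.1078 -0.1053  0.2768] F_b [0.7 0.3 0.2] grip mm 44.9 err deg@lean35 [ -4.4  -0.9 -91.8]
shift [-0.0245, -0.028, 0.1493] turn [-4.73, 8.35, 88.07]
shift [-0.027, -0.0367, 0.09] turn [-4.73, 8.35, 88.07]
```

```bash
python3 -m inch '[[[-0.027,-0.037,0.04],[-4.73,8.35,88.07],0.045],[[-0.027,-0.037,0.04],[-4.73,8.35,88.07],0.045],[[-0.027,-0.037,0.04],[-4.73,8.35,88.07],0.045],[[-0.027,-0.037,0.04],[-4.73,8.35,88.07],0.045],[[-0.027,-0.037,0.04],[-4.73,8.35,88.07],0.045],[[-0.027,-0.037,0.04],[-4.73,8.35,88.07],0.045],[[-0.027,-0.037,0.04],[-4.73,8.35,88.07],0.045],[[-0.027,-0.037,0.04],[-4.73,8.35,88.07],0.045],[[-0.027,-0.037,0.04],[-4.73,8.35,88.07],0.045],[[-0.027,-0.037,0.04],[-4.73,8.35,88.07],0.045],[[-0.027,-0.037,0.04],[-4.73,8.35,88.07],0.045],[[-0.027,-0.037,0.09],[-4.73,8.35,88.07],0.045],[[-0.0245,-0.028,0.149],[-4.73,8.35,88.07],0.045],[[-0.0245,-0.028,0.149],[-4.73,8.35,88.07],0.045],[[-0.0245,-0.028,0.149],[-4.73,8.35,88.07],0.045],[[-0.0245,-0.028,0.149],[-4.73,8.35,88.07],0.045]]'
python3 - <<'E'
from h import *
s=env.sense(); print(np.round(s["qpos"],3)); st()
z=np.array([np.sin(np.radians(40)),0,-np.cos(np.radians(40))]); g=np.array([-.009,-.1345,.081])+.009*z
go(g,40,1)
E
```

```text
time_s: 9.3
ee_pos: [0.581, -0.2012, 0.1382]
orientation: [-0.024, 0.937, 0.069, 0.342]
contact_force: [-0.8, -0.8, 0.4]
grip_width: 0.527
[-0.692  0.063  2.135  0.919  0.645  0.059]
t 9.3 b [-0.0537 -0.1361  0.1382] F_b [-0.9 -0.7  0.4] grip mm 45.0 err deg@lean35 [ -8.1  -0.2 179.8]
shift [-0.0027, -0.0018, 0.0815] turn [0.14, -0.14, 0.0]
```

```bash
python3 -m inch '[[[-0.0025,-0.0015,0.04],[0,0,0],0.045],[[-0.0025,-0.0015,0.06],[0,0,0],0.045],[[-0.0025,-0.0015,0.073],[0,0,0],0.045],[[-0.0025,-0.0015,0.082],[0,0,0],0.045],[[-0.0025,-0.0015,0.082],[0,0,0],0.045]]' 40
python3 - <<'E'
from h import *
st()
E
```

```text
time_s: 9.8
ee_pos: [0.6316, -0.1928, 0.0743]
orientation: [-0.024, 0.937, 0.069, 0.343]
contact_force: [0.4, 0.2, 0.0]
grip_width: 0.528
t 9.8 b [-0.0024 -0.1353  0.0743] F_b [0.4 0.2 0. ] grip mm 45.1 err deg@lean35 [ -8.2  -0.3 179.8]
```

```bash
python3 -m inch '[[[0,0,0],[0,0,0],0.01],[[0,0,0],[0,0,0],0.01],[[0,0,0],[0,0,0],0.01],[[0,0,0],[0,0,0],0.01],[[0,0,0],[0,0,0],0.01],[[-0.0077,0,-0.0064],[0,0,0],0.01],[[-0.0153,0,-0.0129],[0,0,0],0.01],[[-0.023,0,-0.0193],[0,0,0],0.01],[[-0.0306,0,-0.0257],[0,0,0],0.01],[[-0.0383,0,-0.0321],[0,0,0],0.01],[[-0.046,0,-0.0386],[0,0,0],0.01],[[-0.046,0,-0.0386],[0,0,0],0.01]]' 50
python3 - <<'E'
from h import *
st();print(np.round(env.sense()["qpos"],3))
E
```

```text
time_s: 11.0
ee_pos: [0.5714, -0.2004, 0.0745]
orientation: [-0.025, 0.936, 0.069, 0.343]
contact_force: [-4.4, 2.7, 8.8]
grip_width: 0.206
t 11.0 b [-0.063  -0.1339  0.0745] F_b [-4.   3.3  8.8] grip mm 17.6 err deg@lean35 [ -8.2  -0.  179.8]
[-0.706  0.179  2.169  1.102  0.577 -0.174]
```

```bash
python3 -m inch '[[[-0.0077,0,-0.0064],[0,0,0],0.01],[[-0.0153,0,-0.0129],[0,0,0],0.01],[[-0.023,0,-0.0193],[0,0,0],0.01],[[-0.0306,0,-0.0257],[0,0,0],0.01],[[-0.0375,0,-0.0315],[0,0,0],0.01],[[-0.039,0,-0.0328],[0,0,0],0.01],[[-0.039,0,-0.0328],[0,0,0],0.01]]' 50
python3 - <<'E'
from h import *
st()
E
```

```text
time_s: 11.7
ee_pos: [0.5216, -0.2079, 0.0744]
orientation: [-0.025, 0.936, 0.069, 0.343]
contact_force: [-5.5, 3.6, 9.8]
grip_width: 0.203
t 11.7 b [-0.1134 -0.134   0.0744] F_b [-4.9  4.3  9.8] grip mm 17.3 err deg@lean35 [ -8.3  -0.  179.8]
```

Travel is 111 mm and I haven't felt the stop yet, so I'll pull further.

```bash
python3 -m inch '[[[-0.0015,0,-0.0013],[0,0,0],0.01],[[-0.003,0,-0.0026],[0,0,0],0.01],[[-0.0045,0,-0.0039],[0,0,0],0.01],[[-0.0045,0,-0.0039],[0,0,0],0.01]]' 50
python3 - <<'E'
from h import *
st();print(np.round(env.sense()["qpos"],3))
E
```

```text
time_s: 12.1
ee_pos: [0.5196, -0.2082, 0.0755]
orientation: [-0.026, 0.936, 0.068, 0.345]
contact_force: [32.3, 6.2, -12.4]
grip_width: 0.202
t 12.1 b [-0.1155 -0.134   0.0755] F_b [ 32.9   1.4 -12.4] grip mm 17.3 err deg@lean35 [-8.700e+00  1.000e-01  1.797e+02]
[-0.808  0.103  2.258  1.102  0.638 -0.258]
```

Both supports are at their stops (33 N felt on the right). I release, rise, and work out the approach to the catch.

```bash
python3 -m inch '[[[0.003,0,0.0025],[0,0,0],0.01],[[0.003,0,0.0025],[0,0,0],0.045],[[0.003,0,0.0025],[0,0,0],0.045],[[0.003,0,0.0025],[0,0,0],0.045],[[0.003,0,0.0025],[0,0,0],0.045],[[0,0,-0.03],[0,0,0],0.045],[[0,0,-0.08],[0,0,0],0.045],[[0,0,-0.12],[0,0,0],0.08],[[0.08,0,-0.2],[0,0,0],0.08],[[0.08,0,-0.2],[0,0,0],0.08],[[0.08,0,-0.2],[0,0,0],0.08],[[0.08,0,-0.2],[0,0,0],0.08]]' 25
python3 - <<'E'
from h import *
import cv2
st();print(np.round(env.sense()["qpos"],3))
go([.007,.0005,.34],0,1)
for nm,a,b,z in(("dish",368,237,.288),("box",490,209,.308)): print(nm,w2b(atz("top",a*.7,b*.7,z)))
cv2.imwrite("pics/t2.png",cv2.resize(env.snapshot("top")[150:300,200:400],(800,600),interpolation=cv2.INTER_CUBIC))
E
```

```text
time_s: 13.3
ee_pos: [0.4492, -0.2204, 0.2808]
orientation: [-0.021, 0.936, 0.069, 0.343]
contact_force: [0.3, -0.1, -0.4]
grip_width: 0.94
t 13.3 b [-0.1869 -0.1357  0.2808] F_b [ 0.3 -0.2 -0.4] grip mm 80.3 err deg@lean35 [   8.3    0.7 -179.7]
[-0.97  -0.399  2.225  0.715  1.079  0.18 ]
shift [0.1866, -0.1363, 0.0791] turn [0.45, -40.26, 0.02]
dish [0.09579049 0.10105314 0.288     ]
box [ 0.11001601 -0.09716604  0.308     ]
```

View pics/t2.png

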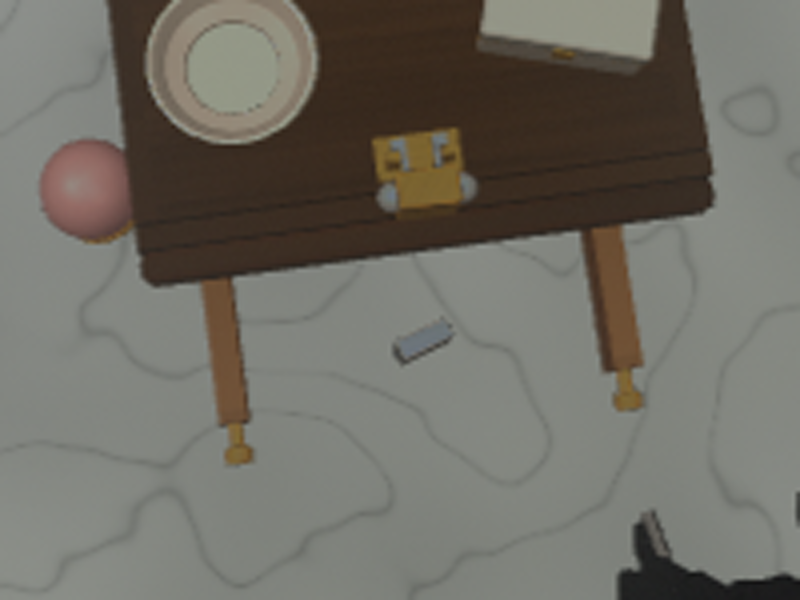

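The picture shows both supports fully out: left knob (238,455), right knob (627,400). The lighter, dish, box and quartz haven't moved. Next I go above the catch.

```bash
python3 -m inch '[[[0.03,-0.02,-0.03],[0.1,-8,0],0.08],[[0.07,-0.05,0.0],[0.2,-16,0],0.08],[[0.11,-0.08,0.03],[0.3,-24,0],0.08],[[0.15,-0.11,0.05],[0.4,-32,0],0.08],[[0.1866,-0.1363,0.0791],[0.45,-40.26,0.02],0.08],[[0.1866,-0.1363,0.0791],[0.45,-40.26,0.02],0.08],[[0.1866,-0.1363,0.0791],[0.45,-40.26,0.02],0.08],[[0.1866,-0.1363,0.0791],[0.45,-40.26,0.02],0.08],[[0.1866,-0.1363,0.0791],[0.45,-40.26,0.02],0.08],[[0.1866,-0.1363,0.0791],[0.45,-40.26,0.02],0.08]]'
python3 - <<'E'
from h import *
import cv2
st();print(np.round(env.sense()["qpos"],3))
go([.007,.0005,.269],0,1)
s=env.sense(); cv2.imwrite("pics/w3.png",cv2.resize(env.snapshot("wrist"),(800,600),interpolation=cv2.INTER_CUBIC))
M=env.get_calibration("wrist")
for pb in([.007,.029,.289],[.007,-.029,.289],[.007,0,.308]):
    T=M["T_tool_cam"]; t=rot(s["orientation"]).inv().apply(b2w(pb)-s["ee_pos"]); c=T[:3,:3].T@(t-T[:3,3]); u=M["mtx"]@c/c[2]; print(pb,u[:2]/.7)
E
```

```text
time_s: 14.35
ee_pos: [0.6186, -0.057, 0.336]
orientation: [-0.003, 0.997, 0.073, -0.003]
contact_force: [-1.2, 0.6, -0.4]
grip_width: 0.941
t 14.35 b [0.0047 0.001  0.336 ] F_b [-1.1  0.8 -0.4] grip mm 80.4 err deg@lean35 [ 54.5   0.6 171.3]
[-0.207  0.15   1.497  0.005  1.502  1.217]
shift [0.0026, 0.001, 0.067] turn [-0.41, 0.26, -0.09]
[0.007, 0.029, 0.289] [338.5216788  327.59906983]
[0.007, -0.029, 0.289] [472.892608   327.68987278]
[0.007, 0, 0.308] [405.53585331 343.556994  ]
```

View pics/w3.png

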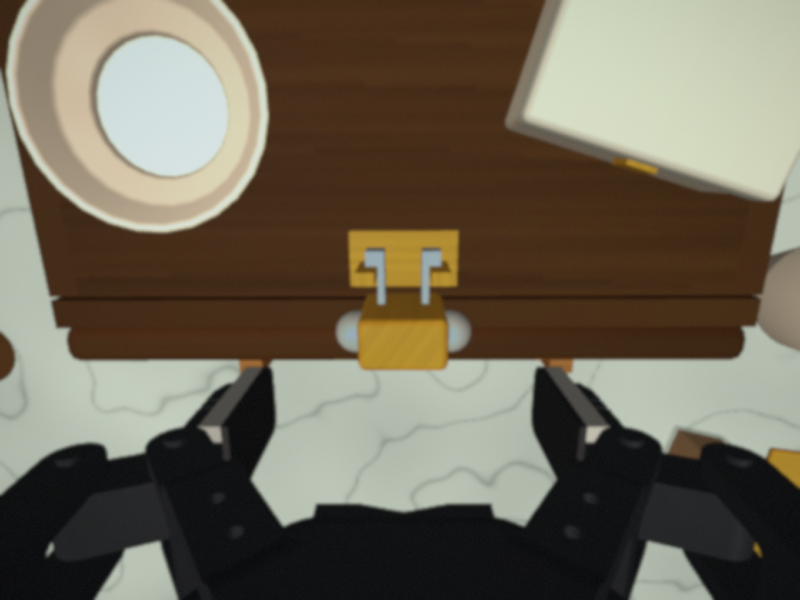

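The wrist view shows the button tips at (335,331) and (471,331), 1–1.5 mm from the prediction. I descend and pinch with 30 N.

```bash
python3 -m inch '[[[0.0015,0,0.03],[-0.4,0.26,0],0.08],[[0.0015,0,0.05],[-0.4,0.26,0],0.08],[[0.0015,0,0.06],[-0.4,0.26,0],0.08],[[0.0015,0,0.066],[-0.4,0.26,0],0.08],[[0.0015,0,0.066],[-0.4,0.26,0],0.06],[[0.0015,0,0.066],[-0.4,0.26,0],0.03],[[0.0015,0,0.066],[-0.4,0.26,0],0.03],[[0.0015,0,0.066],[-0.4,0.26,0],0.03],[[0.0015,0,0.066],[-0.4,0.26,0],0.03],[[0.0015,0,0.066],[-0.4,0.26,0],0.03],[[0.0015,0,0.066],[-0.4,0.26,0],0.03]]' 30
python3 - <<'E'
from h import *
st();print(np.round(env.sense()["qpos"],3))
E
```

```text
time_s: 15.5
ee_pos: [0.622, -0.056, 0.275]
orientation: [0.001, 0.997, 0.074, 0.002]
contact_force: [-4.5, -1.7, 7.1]
grip_width: 0.457
t 15.5 b [0.0082 0.0015 0.275 ] F_b [-4.7 -1.   7.1] grip mm 39.1 err deg@lean35 [ -53.8    0.2 -171.7]
[-2.020e-01  1.810e-01  1.572e+00 -1.000e-03  1.383e+00  1.222e+00]
```

```bash
python3 - <<'E'
from h import *
import cv2
cv2.imwrite("pics/w4.png",cv2.resize(env.snapshot("wrist")[100:310,140:420],(800,600),interpolation=cv2.INTER_CUBIC))
E
```

```text
(no output)
```

View pics/w4.png

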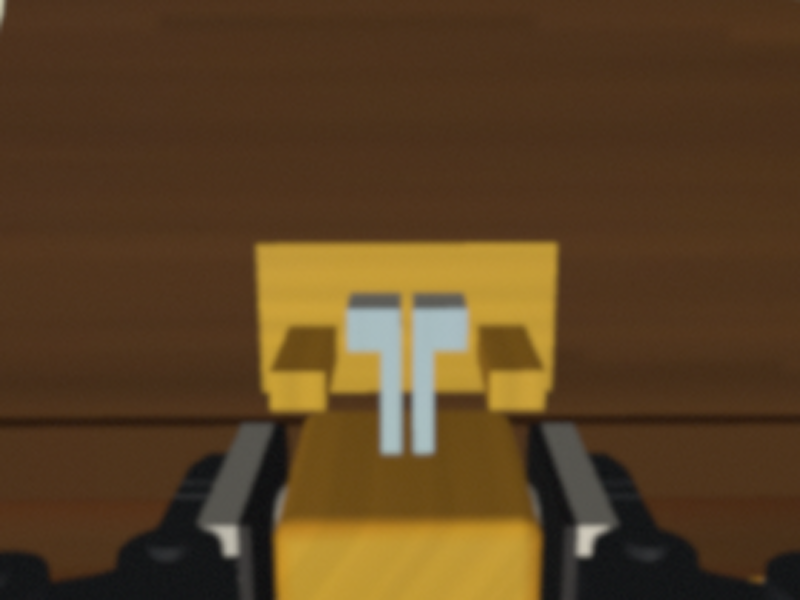

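Both hooks (image x 347–468) are well inside the posts (270–330 and 488–545), so both buttons are pressed clear. Next, the arc table.

```bash
python3 - <<'E'
import numpy as np
for th in list(np.arange(.05,1.56,.05))+[1.571]:
    print(round(th,3),np.round([-.185*np.sin(th)+.007*(np.cos(th)-1),-(.185*(np.cos(th)-1)+.007*np.sin(th))],4))
E
python3 -m inch '[[[-0.0046,0,0],[0,0,0],0.03],[[-0.0093,0,0],[0,0,0],0.03],[[-0.0185,0,0.0002],[0,0,0],0.03],[[-0.0277,0,0.001],[0,0,0],0.03],[[-0.0277,0,0.001],[0,0,0],0.03]]' 30
python3 - <<'E'
from h import *
st()
E
```

```text
0.05 [-0.0093 -0.0001]
0.1 [-0.0185  0.0002]
0.15 [-0.0277  0.001 ]
0.2 [-0.0369  0.0023]
0.25 [-0.046  0.004]
0.3 [-0.055   0.0062]
0.35 [-0.0639  0.0088]
0.4 [-0.0726  0.0119]
0.45 [-0.0812  0.0154]
0.5 [-0.0896  0.0193]
0.55 [-0.0977  0.0236]
0.6 [-0.1057  0.0284]
0.65 [-0.1134  0.0335]
0.7 [-0.1208  0.039 ]
0.75 [-0.128   0.0449]
0.8 [-0.1348  0.0511]
0.85 [-0.1414  0.0576]
0.9 [-0.1476  0.0645]
0.95 [-0.1534  0.0717]
1.0 [-0.1589  0.0792]
1.05 [-0.164   0.0869]
1.1 [-0.1687  0.0948]
1.15 [-0.173  0.103]
1.2 [-0.1769  0.1114]
1.25 [-0.1804  0.12  ]
1.3 [-0.1834  0.1288]
1.35 [-0.186   0.1377]
1.4 [-0.1881  0.1467]
1.45 [-0.1898  0.1558]
1.5 [-0.191   0.1649]
1.55 [-0.1918  0.1742]
1.571 [-0.192  0.178]
time_s: 16.05
ee_pos: [0.5956, -0.06, 0.2742]
orientation: [0.001, 0.997, 0.074, 0.004]
contact_force: [-0.2, -0.7, 6.4]
grip_width: 0.452
t 16.05 b [-0.0185  0.0014  0.2742] F_b [-0.3 -0.7  6.4] grip mm 38.6 err deg@lean35 [ -53.4    0.3 -171.8]
```

The flap is free and following with low force. I continue the swing.

```bash
python3 -m inch '[[[-0.0092,0,0.0013],[0,0,0],0.03],[[-0.0183,0,0.003],[0,0,0],0.03],[[-0.0273,0,0.0052],[0,0,0],0.03],[[-0.0362,0,0.0078],[0,0,0],0.03],[[-0.0449,0,0.0109],[0,0,0],0.03],[[-0.0535,0,0.0144],[0,0,0],0.03],[[-0.0619,0,0.0183],[0,0,0],0.03],[[-0.07,0,0.0226],[0,0,0],0.03],[[-0.078,0,0.0274],[0,0,0],0.03],[[-0.0857,0,0.0325],[0,0,0],0.03],[[-0.0931,0,0.038],[0,0,0],0.03],[[-0.1003,0,0.0439],[0,0,0],0.03],[[-0.1071,0,0.0501],[0,0,0],0.03],[[-0.1137,0,0.0566],[0,0,0],0.03],[[-0.1199,0,0.0635],[0,0,0],0.03],[[-0.1257,0,0.0707],[0,0,0],0.03],[[-0.1312,0,0.0782],[0,0,0],0.03],[[-0.1312,0,0.0782],[0,0,0],0.03]]' 30
python3 - <<'E'
from h import *
st()
E
```

```text
time_s: 17.85
ee_pos: [0.4624, -0.0799, 0.1887]
orientation: [0.001, 0.997, 0.074, -0.001]
contact_force: [1.8, -7.5, -1.5]
grip_width: 0.455
t 17.85 b [-0.1532  0.0013  0.1887] F_b [ 0.7 -7.7 -1.5] grip mm 38.8 err deg@lean35 [ -54.3    0.2 -171.5]
```

```bash
python3 -m inch '[[[-0.0051,0,0.0077],[0,0,0],0.03],[[-0.0098,0,0.0156],[0,0,0],0.03],[[-0.0141,0,0.0238],[0,0,0],0.03],[[-0.018,0,0.0322],[0,0,0],0.03],[[-0.0215,0,0.0408],[0,0,0],0.03],[[-0.0245,0,0.0496],[0,0,0],0.03],[[-0.0271,0,0.0585],[0,0,0],0.03],[[-0.0292,0,0.0675],[0,0,0],0.03],[[-0.0309,0,0.0766],[0,0,0],0.03],[[-0.0309,0,0.0766],[0,0,0],0.03]]' 30
python3 - <<'E'
from h import *
import cv2
st()
cv2.imwrite("pics/s3.png",cv2.resize(np.hstack([env.snapshot("top")[150:300,200:400],env.snapshot("scene")[150:300,200:400]]),(800,300),interpolation=cv2.INTER_CUBIC))
E
```

```text
time_s: 18.85
ee_pos: [0.4333, -0.0844, 0.1129]
orientation: [0.001, 0.997, 0.074, 0.001]
contact_force: [0.9, -8.1, -2.5]
grip_width: 0.456
t 18.85 b [-0.1826  0.0012  0.1129] F_b [-0.3 -8.1 -2.5] grip mm 38.9 err deg@lean35 [ -54.     0.2 -171.6]
```

View pics/s3.png

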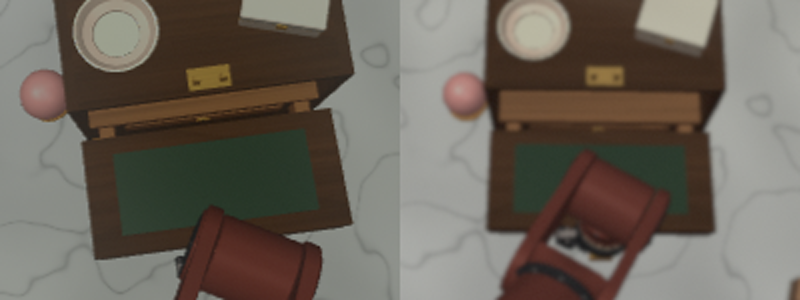

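The flap is nearly level and following the fingers. I finish in small steps, watching the vertical force.

```bash
python3 -m inch '[[[-0.0005,0,0.004],[0,0,0],0.03],[[-0.001,0,0.008],[0,0,0],0.03],[[-0.0015,0,0.012],[0,0,0],0.03],[[-0.002,0,0.015],[0,0,0],0.03],[[-0.002,0,0.015],[0,0,0],0.03]]' 
python3 - <<'E'
from h import *
st()
E
python3 -m inch '[[[0,0,0.001],[0,0,0],0.03],[[0,0,0.002],[0,0,0],0.03],[[0,0,0.002],[0,0,0],0.03]]' 
python3 - <<'E'
from h import *
st()
E
python3 -m inch '[[[0,0,0.001],[0,0,0],0.03],[[0,0,0.002],[0,0,0],0.03],[[0,0,0.002],[0,0,0],0.03]]' 
python3 - <<'E'
from h import *
st()
E
```

```text
time_s: 19.45
ee_pos: [0.4317, -0.0846, 0.0986]
orientation: [0.001, 0.997, 0.074, 0.001]
contact_force: [1.3, -8.1, -3.0]
grip_width: 0.455
t 19.45 b [-0.1842  0.0011  0.0986] F_b [ 0.1 -8.2 -3. ] grip mm 38.9 err deg@lean35 [ -54.     0.2 -171.6]
time_s: 19.75
ee_pos: [0.4316, -0.0846, 0.0968]
orientation: [0.001, 0.997, 0.074, 0.001]
contact_force: [0.1, -7.4, -2.2]
grip_width: 0.452
t 19.75 b [-0.1844  0.0012  0.0968] F_b [-1.  -7.3 -2.2] grip mm 38.6 err deg@lean35 [ -54.     0.2 -171.6]
time_s: 20.05
ee_pos: [0.4316, -0.0846, 0.0948]
orientation: [0.001, 0.997, 0.074, 0.001]
contact_force: [1.6, -8.2, -2.2]
grip_width: 0.454
t 20.05 b [-0.1843  0.0012  0.0948] F_b [ 0.4 -8.3 -2.2] grip mm 38.8 err deg@lean35 [ -54.     0.2 -171.6]
```

```bash
for i in 1 2 3; do python3 -m inch '[[[0,0,0.001],[0,0,0],0.03],[[0,0,0.001],[0,0,0],0.03]]' | sed -n '2p;4p'; done
```

```text
ee_pos: [0.4316, -0.0846, 0.0943]
contact_force: [-0.2, -7.8, 1.1]
ee_pos: [0.4316, -0.0847, 0.094]
contact_force: [-1.9, -6.4, 6.2]
ee_pos: [0.4317, -0.0847, 0.0937]
contact_force: [-4.7, -5.8, 10.3]
```

Contact is at TCP z ≈ 0.094, and the flap now rests on the supports. I back off 2 mm, release and rise.

```bash
python3 -m inch '[[[0,0,-0.002],[0,0,0],0.03],[[0,0,-0.002],[0,0,0],0.03],[[0,0,-0.002],[0,0,0],0.05],[[0,0,-0.002],[0,0,0],0.08],[[0,0,-0.002],[0,0,0],0.08],[[0,0,-0.002],[0,0,0],0.08],[[0,0,-0.002],[0,0,0],0.08],[[0,0,-0.002],[0,0,0],0.08],[[0,0,-0.015],[0,0,0],0.08],[[0,0,-0.03],[0,0,0],0.08],[[0,0,-0.06],[0,0,0],0.08],[[-0.03,0,-0.1],[0,0,0],0.08],[[-0.06,0.03,-0.14],[0,0,0],0.08],[[-0.06,0.08,-0.18],[0,0,0],0.08],[[-0.06,0.13,-0.2],[0,0,0],0.08],[[-0.06,0.18,-0.2],[0,0,0],0.08],[[-0.06,0.2,-0.2],[0,0,0],0.08],[[-0.06,0.2,-0.2],[0,0,0],0.08],[[-0.06,0.2,-0.2],[0,0,0],0.08]]'
python3 - <<'E'
from h import *
import cv2
st()
cv2.imwrite("pics/s4.png",cv2.resize(np.hstack([env.snapshot("top")[150:300,200:400],env.snapshot("scene")[150:300,200:400]]),(800,300),interpolation=cv2.INTER_CUBIC))
E
```

```text
time_s: 22.55
ee_pos: [0.4016, -0.2903, 0.2931]
orientation: [-0.0, 0.997, 0.073, 0.001]
contact_force: [-0.6, -0.6, -0.6]
grip_width: 0.936
t 22.55 b [-0.2442 -0.1979  0.2931] F_b [-0.6 -0.6 -0.6] grip mm 79.9 err deg@lean35 [ 54.    0.  171.6]
```

View pics/s4.png

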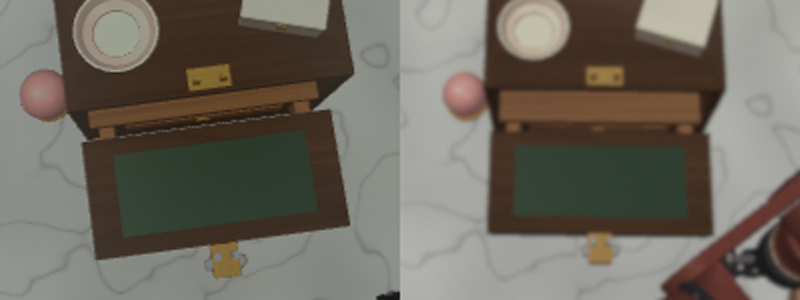

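```bash
python3 -c "
from h import *
T=(312.6,281.1);S=(200+200/2-.4,150+246/2-.4)
print(w2b(atz('top',*T,.111)),w2b(atz('scene',*S,.111)))
print(env.hand_in())"
```

```text
[-0.18625343 -0.00083935  0.111     ] [-1.79804172e-01 -4.46339390e-05  1.11000000e-01]
the job is handed in; nothing more can be done
None
```

The bureau is open for writing and handed in at about 22.6 s of the 64 s allowed. The flap rests level on both supports and the gripper is clear of everything.

- **Supports:** With the flap shut, I pulled both out until I felt the stops, at 23 N on the left and 33 N on the right, after about 112 mm of travel each.
- **Right knob:** On my first approach, joint 6 reached its range limit before the gripper got to the knob. I backed off and took it with the gripper turned half around.
- **Flap:** I pinched both catch buttons, and the wrist camera showed both hooks clear of their posts. I then swung the flap down slowly in the grip. It touched the supports at about the height expected for level and took at most about 10 N of downward push before I backed off and let go.

**Last checks:**
- The final pictures show the flap level and staying put, with the catch 180–186 mm out from the hinge where 185 mm is expected. The two cameras differ by 6 mm.
- The dish, box and quartz are where they stood.
- The flap now hides the lighter and the support knobs. The final crop leaves out the cloche, vase, candle and perfume, and I didn't check them again. I felt no unexpected contact force at any step.
- The fingers closed to 39 mm on the catch instead of the nominal 44 mm, but the hooks were visibly clear.

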